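# Check the specimen vice with the thick feeler

## Robot

A 6-joint arm with a two-finger parallel gripper is mounted at the origin on the work surface. World frame = base frame: x ahead of the robot, y to its left, z up, the work surface at z = 0. Lengths are in m, angles in degrees, forces in N, time in s.
With the tool pointing down it reaches from about 0.375 to 0.9 m from the base axis. Payload 3.1 kg.
Tool frame: the origin (TCP) lies at the very end of the fingers, on their centre line; the grasp point (between the pads) lies 19 mm behind it (manip.tcp_to_grasp is the distance from the TCP to the grasp point, in m); z points along the fingers, y is the line along which they close (so a half turn about z gives the same grasp; the last joint's range is limited). The gripper opens to 85 mm and grips with 20 to 120 N. Pads are 22 mm wide; open, the fingers measure 114 mm over their backs; the gripper's body (76 mm by 85 mm) begins 54 mm behind the grasp point. The pads swing forward as they close: fully open they stand 13 mm farther back than shut.
Start: joints at [57.84, 30.224, 82.088, -0, 67.689, -10.227], TCP at [0.233, 0.58, 0.231] pointing down, gripper open.
Joint ranges: [-176.69, 176.69], [-43.24, 126.21], [12.49, 139.97], [-82, 262], [0, 151.66], [-163.58, 163.58]. Speed limits (degrees/s): [159.86, 159.86, 180, 180, 180, 180].

## Interface

Orientations are given as [roll, pitch, yaw] about the fixed x, y, z axes, in that order (R = Rz(yaw) Ry(pitch) Rx(roll)).
In Python, from bench import manip gives the robot as it stands.
- The arm moves only by the tool play_rows, never from a script. Its arguments are lists of equal length, an entry for each row: "claw": the closure, from 0 (fully open) to 1 (shut); "slide": the shift along the tool's x, y, z as a fraction of full scale, a list of three; "turn": the turn about the tool's z as a fraction of full scale. In form: {"claw": [claw, ...], "slide": [[x, y, z], ...], "turn": [turn, ...]}. A call has 1 to 5 rows; each row is the pose to reach, as a shift and turn from the pose commanded when the call began, along the tool's axes at that moment; what a row does not reach only later rows make up. Full scale, the value 1, is 0.2 m for a shift and 90 degrees for a turn. A row lasts 1/10 s, in which the tool goes at most 50 mm and 8.59 degrees, less where a joint would pass 70% of its speed; a pose out of reach is approached as far as the arm can. A call with a number of a shift or a turn outside -1 to 1 is refused whole. A call with a gripper value outside its range is refused whole. The fingers move at their own pace and stop on an object; the grip force is fixed at half the most. Time passes only in rows, so rows that repeat a pose let the fingers close. It gives the time, the measured TCP pose, the force, the opening and the grip force at its end, in the units of the state.
- manip.state(): the state, without advancing time (a new reading comes with each control period).
- manip.camera(name): name is "side" or "top"; returns a dict with "frame" (420x560x3 uint8, red, green, blue), "intrinsics" (3x3 intrinsics, pixels), "k1" (the pictures are not rectified: a ray, as slopes to the right and down, at radius r is drawn at 1 + k1 r^2 times it, then the intrinsics apply), "R" (3x3) and "t" (3): a world point X has camera coordinates R X + t. Camera axes: x right, y down, z forward; pixel columns grow to the right and rows downward; lengths in m; the calibration is good to about 2 mm. A picture is of the moment at which its call begins. There is no depth.
- manip.close_job(): hands the job in; it is judged then, once.
The state is a dict: "time_s": time; "joint_positions": joint angles; "joint_vel": joint speeds; "joint_efforts": joint torques, N m; "position": TCP position; "tool_rot": TCP orientation; "ft_force": force on the tool from outside, world axes, zero at the start; "moment": the same for the moment, N m; "grip_width": finger opening in m; "grip_force": force on a finger pad.
Only numpy, scipy, OpenCV 4.12 (cv2) and the standard library are available. Lean on these libraries where they do the work, as an engineer would, in place of code of your own. Each camera call takes 0.05 s, during which the arm holds its last target. There are 200 camera calls.

## Task

Check the springs of the grey specimen vice with the thick feeler (orange handle): lift it out of the wooden stand and, keeping hold of it, slide its blade straight down between the two steel jaws, against the drag you feel as they spring apart, until its collar sits fully home on top of the jaws; then let go and leave it standing there. Push gently, without forcing it, and leave the thin feeler (blue handle) and the green sample mount where they are.

Things in the scene. Friction and masses are not known exactly. Their poses are not given: they have to be found in the camera images.
- thick: Thick feeler, 0.17 kg, upright in a stand slot. Orange handle 18 (x) x 32 mm (y), 5 to 52 mm above the origin: grasp across x from above, 33 mm above the origin. Aluminium collar 44 (x) x 36 (y) x 5 mm below it. Origin: centre of the collar's underside, 75 mm above the table at the start. Below it the steel blade, 8 (x) x 30 (y) mm, 60 mm long, last 14 mm tapering to 4 mm. z up the handle.
- thin: Bystander: the thin feeler in the other slot, same shape and origin but blue handle, blade 3 mm thick. Stand of both: a fixed pale wooden block 76 x 170 mm, 75 mm high, with two slots 15 x 38 mm, 80 mm apart along the feelers' y (either feeler in either slot); a blade lifted 65 mm straight up clears the stand, 125 mm the other's handle (top 127 mm above the table).
- vice: Fixed. Origin: underside centre, on the table, below the gap's middle; z up. Base 150 (x) x 80 mm, grey end blocks 76 mm high. Two steel jaws, 56 mm long in y, sprung shut, yield along x: 4 N starts one, +0.4 N/mm, 12 mm travel. Gap 4 mm wide up to 65 mm high, then a V, 24 mm wide at the jaw tops, 85 mm up. Feeler x goes along vice x, either way round; push 5 to 20 N. Home: feeler origin 85 mm up.
- mount: Bystander: a green resin sample mount, a disc 32 mm across and 18 mm high with a steel specimen in its top, loose on the counter. Origin at the centre of its underside. Leave it where it is.
Things that resemble listed ones, but are neither listed nor needed, are in the scene too. What is shaped like the thick but purple or turquoise is not meant.

How it is judged (in metres and radians):
On the way:
1. the held thick blade is pushed down between the jaws and they resist it (z of thick in the frame of vice below 0.115 m and horizontal distance between thick and vice below 0.02 m and contact force between thick and vice above 2 N and contact force between the fingers and thick above 2 N), for 0.1 s.
At the end, for the whole second after the job is handed in: The thick feeler stands released and at rest in the vice: collar within 5 mm of the jaw tops, within 15 mm of the middle of the gap, upright and in line with the jaws to 10 degrees; the thin feeler and the sample mount are within 20 mm of where they were (z of thick in the frame of vice between 0.08 and 0.09 m and horizontal distance between thick and vice below 0.015 m and angle between the x axis of thick and the x axis of vice, either way round below 0.18 rad and angle between thick's own z axis and vertical below 0.18 rad and linear speed of thick below 0.02 m/s and distance of each of thin, mount from where it was at the start of the episode below 0.02 m); the robot touches nothing.
It fails at once if the feeler is forced: more than 80 N between it and the vice (contact force between thick and vice above 80 N).
It fails at once if the thin feeler is disturbed (moved more than 20 mm) (distance of thin from where it was at the start of the episode above 0.02 m).
It fails at once if the sample mount is disturbed (moved more than 20 mm) (distance of mount from where it was at the start of the episode above 0.02 m).
It also fails if it takes over 42 s, if anything falls off the work surface, if the arm or the gripper's body presses on something with over 40 N, if the wrist force passes 120 N, or if a joint passes its speed limit or range.

## Working session

There is one attempt and no reset: what is moved stays moved. The work goes in short steps, Python scripts to look and compute and a tool call to move; the robot and the scene stay as the last step left them, time stands still between calls to the robot, and variables do not carry over. Pictures are saved under pics/ and viewed, at most 10 in all, crops included, and the job is handed in when it is done.

Besides the shell and the picture viewer there is one more tool, called as name(argument=value, ...), one argument or row to a line, values as JSON. play_rows: Moves the arm, as the interface text tells. Shift numbers are shares of 0.2 m and turn numbers shares of 90 degrees, none past 1 either way. Its arguments: {"type":"object","properties":{"claw":{"type":"array","items":{"type":"number"}},"slide":{"type":"array","items":{"type":"array","items":{"type":"number"}}},"turn":{"type":"array","items":{"type":"number"}}},"required":["claw","slide","turn"]}

```bash
mkdir -p pics; python3 - <<'E'
from bench import manip
import cv2,pickle
d={}
for n in("top","side"):
    c=manip.camera(n); d[n]=c; cv2.imwrite(f"pics/{n}0.png",c["frame"][:,:,::-1])
    print(n,c["intrinsics"].tolist(),c["k1"],c["R"].tolist(),c["t"].tolist())
pickle.dump(d,open("c0.pkl","wb"))
s=manip.state();print(s["position"],s["tool_rot"],s["time_s"],manip.tcp_to_grasp)
E
```

```text
top [[457.32154990110513, 0.0, 279.75828888434614], [0.0, 457.32154990110513, 207.15449303059265], [0.0, 0.0, 1.0]] -0.1282425420184924 [[0.00991620870806109, -0.9997374204015649, -0.020658147392316147], [-0.9825485382361808, -0.005904095838482541, -0.1859126452457566], [0.18574186069597426, 0.022141181114712475, -0.9823490872821348]] [-0.022565257288372345, 0.5807792794701389, 0.8967142370460882]
side [[434.35947238332824, 0.0, 282.28334705018847], [0.0, 434.35947238332824, 210.36887534050615], [0.0, 0.0, 1.0]] 0.035497987853856904 [[0.9645012856352796, -0.26405637863995157, -0.003391003899676532], [-0.19238291755543838, -0.6937919930481621, -0.6940039505760155], [0.1809035185969319, 0.6700200737901914, -0.7199632057802927]] [-0.5669388982163497, 0.1493278805154405, 0.7396744741749735]
[0.23307838 0.57921274 0.23041289] [-1.79887798e+02 -2.01213069e-02  1.58065925e+02] 0.1 0.0187
```

View pics/top0.png

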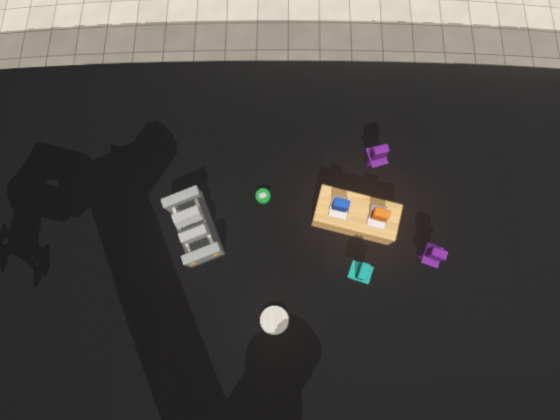

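View pics/side0.png

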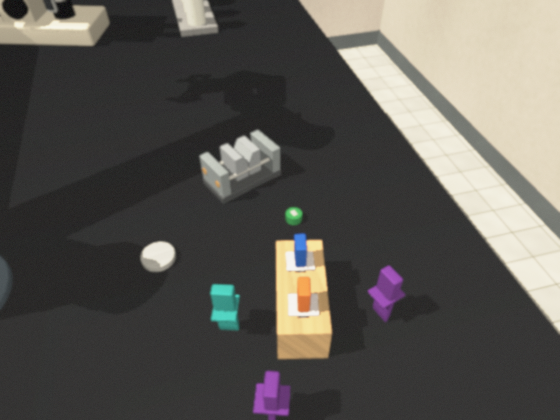

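The top view shows the orange handle at (381,214) and blue at (341,205) in the stand, the vice at (193,228), and the mount at (263,195). The side view shows orange at (304,294), blue at (300,250) and the vice at (240,165).

Could be mistaken for the thick feeler: purple (378,155), purple (434,255), turquoise (361,271), blue (341,205), and the orange marks on the vice (side view 205,170). I choose orange at (381,214).

```bash
cat > h.py <<'E'
import numpy as np,cv2
def ray(c,uv):
    K=c["intrinsics"];p=(np.array(uv,float)-[K[0,2],K[1,2]])/[K[0,0],K[1,1]]
    s=p.copy()
    for _ in range(20): s=p/(1+c["k1"]*(s@s))
    R=np.array(c["R"]);C=-R.T@np.array(c["t"]);return C,R.T@np.r_[s,1]
def plane(c,uv,z):
    C,d=ray(c,uv);return C+d*(z-C[2])/d[2]
def hsv(c): return cv2.cvtColor(c["frame"],cv2.COLOR_RGB2HSV)
def blob(m,near=None,r=60):
    m=m.astype(np.uint8)
    if near is not None:
        k=np.zeros_like(m);cv2.circle(k,near,r,1,-1);m=m&k
    cs,_=cv2.findContours(m,cv2.RETR_EXTERNAL,cv2.CHAIN_APPROX_NONE)
    return max(cs,key=cv2.contourArea)
E
python3 - <<'E'
import pickle;from h import *
d=pickle.load(open("c0.pkl","rb"));c=d["top"];h=hsv(c);H,S,V=h[...,0],h[...,1],h[...,2]
# stand outline rect (includes all wood)
w=((H>8)&(H<25)&(S>60)&(V>90))|((H<25)&(S>100)&(V>120))
b=blob(w,(358,213),60)
print("stand px",cv2.boxPoints(cv2.minAreaRect(b)).round(1).tolist())
for p in cv2.boxPoints(cv2.minAreaRect(b)): print(plane(c,p,.075).round(4))
for n,m,uv in(("orange",(H<12)&(S>200)&(V>120),(381,214)),("blue",(H>100)&(H<130)&(S>150)&(V>70),(341,205))):
    b=blob(m,uv,20);r=cv2.minAreaRect(b);print(n,r,plane(c,r[0],.127).round(4),[plane(c,p,.127)[:2].round(4).tolist() for p in cv2.boxPoints(r)])
a=c["frame"]
cv2.imwrite("pics/crop1.png",np.hstack([cv2.resize(a[170:290,150:250],(400,480),interpolation=2),cv2.resize(a[170:290,310:410],(400,480),interpolation=2)])[:,:,::-1])
E
```

```text
stand px [[310.20001220703125, 226.10000610351562], [321.0, 183.0], [404.79998779296875, 203.89999389648438], [394.0, 247.0]]
[ 0.5386 -0.0802  0.075 ]
[ 0.628  -0.1026  0.075 ]
[ 0.5852 -0.2739  0.075 ]
[ 0.497  -0.2486  0.075 ]Traceback (most recent call last):
  File "<stdin>", line 9, in <module>
  File "h.py", line 15, in blob
    return max(cs,key=cv2.contourArea)
ValueError: max() iterable argument is empty
```

```bash
python3 - <<'E'
import pickle;from h import *
d=pickle.load(open("c0.pkl","rb"));c=d["top"];h=hsv(c);H,S,V=h[...,0],h[...,1],h[...,2]
print(h[212:218,380:384].tolist()[0],h[205,341],h[197,341:343].tolist(),h[235,375])
a=c["frame"]
cv2.imwrite("pics/crop1.png",np.hstack([cv2.resize(a[170:290,150:250],(400,480),interpolation=2),cv2.resize(a[170:290,310:410],(400,480),interpolation=2)])[:,:,::-1])
for n,m,uv in(("orange",(H<14)&(S>190),(381,214)),("blue",(H>100)&(H<130)&(S>150)&(V>70),(341,205))):
    b=blob(m,uv,20);r=cv2.minAreaRect(b);print(n,r,plane(c,r[0],.127).round(4),[plane(c,p,.127)[:2].round(4).tolist() for p in cv2.boxPoints(r)])
E
```

```text
[[16, 170, 241], [16, 171, 240], [16, 170, 240], [16, 172, 240]] [108 155 211] [[8, 27, 169], [14, 54, 171]] [ 19  95 227]Traceback (most recent call last):
  File "<stdin>", line 7, in <module>
  File "h.py", line 15, in blob
    return max(cs,key=cv2.contourArea)
ValueError: max() iterable argument is empty
```

View pics/crop1.png

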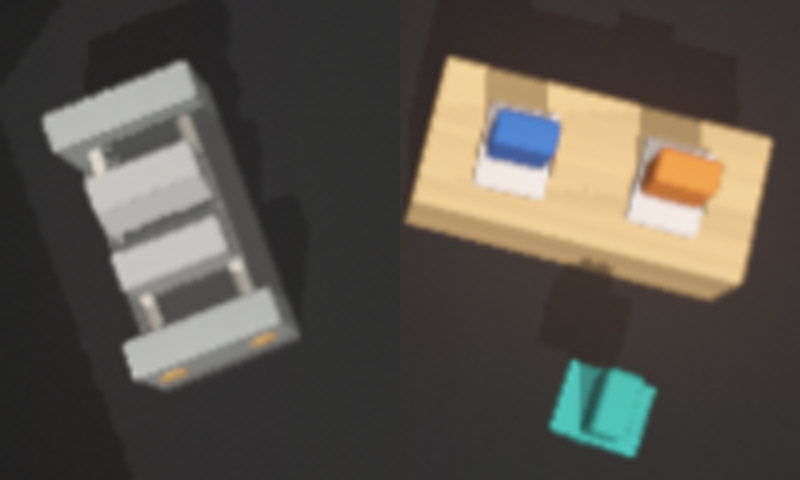

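The crop shows the orange handle on the right slot (top face about (382,212) full-frame px) beside blue, turquoise below; and the vice's V gap centred near (189,224), jaws' inner top edges at crop (95,208)-(200,172) and (113,262)-(220,217).

```bash
python3 - <<'E'
import pickle;from h import *
d=pickle.load(open("c0.pkl","rb"));c=d["top"];h=hsv(c);H,S,V=h[...,0],h[...,1],h[...,2]
for n,m,uv in(("orange",(H<19)&(S>140)&(V>225),(381,214)),("blue",(H>100)&(H<125)&(S>120)&(V>190),(341,205))):
    b=blob(m,uv,20);r=cv2.minAreaRect(b);print(n,np.round(r[0],1),r[1:],plane(c,r[0],.127).round(4),[plane(c,p,.127)[:2].round(4).tolist() for p in cv2.boxPoints(r)])
f=lambda x,y,z,o=150:plane(c,(o+x/4-.5,170+y/4-.5),z)[:2]
S=[f(x-400,y,.075,310) for x,y in((447,57),(773,138),(740,283),(405,220))]
print("stand",np.round(S,4).tolist(),np.mean(S,0))
J=[f(x,y,.085) for x,y in((95,208),(200,172),(220,217),(113,262))]
print("jaw",np.round(J,4).tolist(),np.mean(J,0))
e=J[1]-J[0]+J[2]-J[3];print("jaw y dir",np.degrees(np.arctan2(e[1],e[0])))
B=[f(x,y,.076) for x,y in((43,117),(185,62),(283,320),(137,377))]
print("blocks",np.round(B,4).tolist(),np.mean(B,0))
# two-view orange, side
c2=d["side"];h=hsv(c2);m=(h[...,0]<16)&(h[...,1]>150)&(h[...,2]>100)
b=blob(m,(304,294),25);print(cv2.boundingRect(b), cv2.minAreaRect(b))
print(h[294,304],h[282,304])
a=c2["frame"];cv2.imwrite("pics/crop2.png",np.hstack([cv2.resize(a[120:210,190:290],(400,360),interpolation=2),cv2.resize(a[230:320,255:355],(400,360),interpolation=2)])[:,:,::-1])
E
```

```text
orange [382.2 212.7] ((14.794672966003418, 7.518604278564453), 14.03624439239502) [ 0.5576 -0.2161  0.127 ] [[0.5539, -0.2003], [0.5681, -0.2043], [0.5613, -0.2318], [0.5471, -0.2278]]
blue [341.3 202.8] ((14.425877571105957, 7.917962551116943), 12.52880859375) [ 0.5764 -0.1377  0.127 ] [[0.5718, -0.1225], [0.587, -0.126], [0.581, -0.153], [0.5659, -0.1494]]
stand [[0.6264, -0.1031], [0.5851, -0.2697], [0.5106, -0.2501], [0.5418, -0.0813]] [ 0.56596774 -0.17604097]
jaw [[0.5443, 0.1966], [0.5631, 0.1436], [0.5402, 0.1324], [0.5169, 0.186]] [0.54114427 0.16466586]
jaw y dir -68.40239692268848
blocks [[0.593, 0.229], [0.6224, 0.1558], [0.4896, 0.1002], [0.46, 0.1733]] [0.5412494  0.16455811]
(298, 277, 12, 34) ((303.5, 293.5), (33.0, 11.0), 90.0)
[ 16 166 246] [ 15 166 247]
```

View pics/crop2.png

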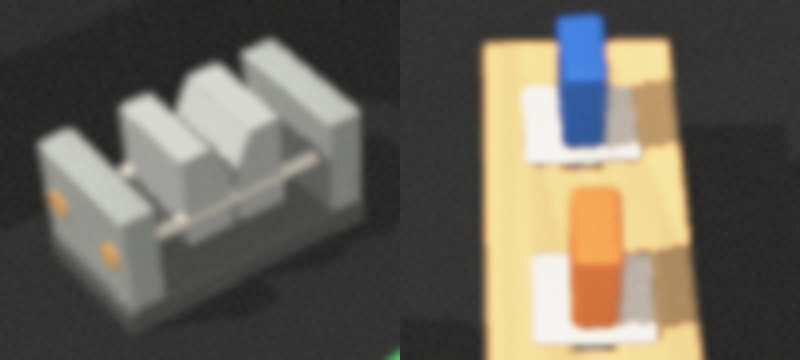

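Crop 2 (side) confirms: the orange handle at about (304,287) with collar in the stand, blue behind it, and the vice's V open between its jaws at about (247,155). Vice ≈ (0.541, 0.165), thick ≈ (0.558, -0.216).

```bash
cat >> h.py <<'E'
def go(x,y,z,yaw):
    from bench import manip
    s=manip.state();p=np.array(s["position"]);a=np.radians(s["tool_rot"][2])
    d=np.array([x,y,z])-p
    t=np.array([np.cos(a)*d[0]+np.sin(a)*d[1],np.sin(a)*d[0]-np.cos(a)*d[1],-d[2]])
    tn=(s["tool_rot"][2]-yaw+180)%360-180
    print("t",s["time_s"],"pos",p.round(4),np.round(s["tool_rot"],2),"F",np.round(s["ft_force"],1),"w",round(float(s["grip_width"]),4),"gf",s["grip_force"])
    print("slide",(t/.2).round(3),"turn",round(tn/90,3))
E
python3 - <<'E'
from h import *;import pickle
go(.558,-.216,.231,76.2)
d=pickle.load(open("c0.pkl","rb"))["side"]
print(plane(d,(303.8,286.3),.127))
E
```

```text
t 0.1 pos [0.2331 0.5792 0.2304] [-1.7989e+02 -2.0000e-02  1.5807e+02] F [-0.1  0.2  0.1] w 0.0853 gf 0.0
slide [-2.992e+00 -3.081e+00 -3.000e-03] turn 0.91
[ 0.55932357 -0.21864038  0.127     ]
```

play_rows(
  claw=[0,0,0,0,0],
  slide=[
    [-0.8,-0.8,0],
    [-0.8,-0.8,0],
    [-0.8,-0.8,0],
    [-0.8,-0.8,0],
    [-0.8,-0.8,0],
  ],
  turn=[0,0,0,0,0],
)

```text
time_s: 0.6
position: [0.3223, 0.3683, 0.2309]
tool_rot: [-179.9, -0.0, 158.0]
ft_force: [0.2, -0.5, 0.4]
grip_width: 0.0852
grip_force: 0.0
```

play_rows(
  claw=[0,0,0,0,0],
  slide=[
    [-0.8,-0.8,0],
    [-0.8,-0.8,0],
    [-0.8,-0.8,0],
    [-0.8,-0.8,0],
    [-0.8,-0.8,0],
  ],
  turn=[0,0,0,0,0],
)

```text
time_s: 1.1
position: [0.4119, 0.1604, 0.2313]
tool_rot: [-180.0, 0.0, 157.9]
ft_force: [-0.1, 0.3, 0.4]
grip_width: 0.0854
grip_force: 0.0
```

play_rows(
  claw=[0,0,0,0,0],
  slide=[
    [-0.8,-0.8,0],
    [-0.8,-0.8,0],
    [-0.8,-0.8,0],
    [-0.8,-0.8,0],
    [-0.8,-0.8,0],
  ],
  turn=[0.4,0.4,0.4,0.4,0.4],
)

```text
time_s: 1.6
position: [0.5011, -0.0487, 0.2313]
tool_rot: [180.0, 0.1, 121.7]
ft_force: [-0.3, 0.5, -0.7]
grip_width: 0.0855
grip_force: 0.0
```

```bash
python3 -c "
from h import *
go(.5585,-.217,.20,76.2)"
```

```text
t 1.6 pos [ 0.5011 -0.0487  0.2313] [1.7996e+02 1.1000e-01 1.2170e+02] F [-0.3  0.5 -0.7] w 0.0855 gf 0.0
slide [-0.867 -0.198  0.156] turn 0.506
```

play_rows(
  claw=[0,0,0,0,0],
  slide=[
    [-0.867,-0.198,0.1],
    [-0.867,-0.198,0.1],
    [-0.867,-0.198,0.1],
    [-0.867,-0.198,0.1],
    [-0.867,-0.198,0.1],
  ],
  turn=[0.506,0.506,0.506,0.506,0.506],
)

```text
time_s: 2.1
position: [0.559, -0.2175, 0.2102]
tool_rot: [179.9, 0.1, 78.5]
ft_force: [0.9, 0.8, -0.3]
grip_width: 0.0852
grip_force: 0.0
```

play_rows(
  claw=[0,0],
  slide=[
    [0,0,0],
    [0,0,0],
  ],
  turn=[0.03,0.03],
)

```text
time_s: 2.3
position: [0.5575, -0.213, 0.2106]
tool_rot: [-179.9, -0.0, 76.4]
ft_force: [-0.0, -0.4, -0.0]
grip_width: 0.0852
grip_force: 0.0
```

```bash
python3 -c "
from h import *
from bench import manip
go(.5585,-.217,.0895,76.2)
c=[manip.camera(n)['frame'] for n in('top','side')]
cv2.imwrite('pics/a1.png',np.hstack([cv2.resize(c[0][130:280,300:450],(400,400)),cv2.resize(c[1][180:330,230:380],(400,400))])[:,:,::-1])"
```

```text
t 2.3 pos [ 0.5575 -0.213   0.2106] [-1.7992e+02 -3.0000e-02  7.6360e+01] F [-0.  -0.4 -0. ] w 0.0852 gf 0.0
slide [-0.018  0.01   0.605] turn 0.002
```

View pics/a1.png

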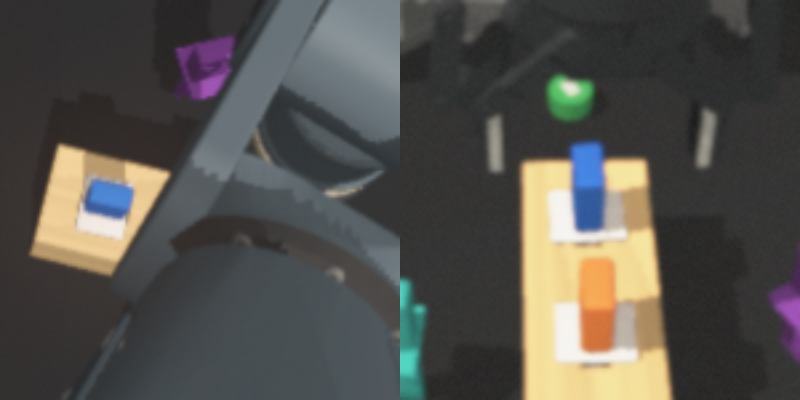

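The top view is occluded by the arm; the side view shows the open fingers at (495,145) and (705,140), centred about the line of the orange handle at (598,285). Descend.

play_rows(
  claw=[0,0,0,0,0],
  slide=[
    [-0.018,0.01,0.15],
    [-0.018,0.01,0.3],
    [-0.018,0.01,0.45],
    [-0.018,0.01,0.56],
    [-0.018,0.01,0.605],
  ],
  turn=[0,0,0,0,0],
)

```text
time_s: 2.9
position: [0.5577, -0.2155, 0.0881]
tool_rot: [-179.8, -0.1, 76.5]
ft_force: [0.0, -0.2, 0.0]
grip_width: 0.085
grip_force: 0.0
```

play_rows(
  claw=[0.3,0.5,0.6,0.7,1],
  slide=[
    [0,0,0],
    [0,0,0],
    [0,0,0],
    [0,0,0],
    [0,0,0],
  ],
  turn=[0,0,0,0,0],
)

```text
time_s: 3.4
position: [0.5597, -0.2171, 0.0916]
tool_rot: [179.9, 0.0, 76.4]
ft_force: [0.2, 0.5, 1.5]
grip_width: 0.0173
grip_force: 59.1
```

play_rows(
  claw=[1,1,1,1,1],
  slide=[
    [0,0,0],
    [0,0,0],
    [0,0,0],
    [0,0,0],
    [0,0,0],
  ],
  turn=[0,0,0,0,0],
)

```text
time_s: 3.9
position: [0.5597, -0.2171, 0.0915]
tool_rot: [179.9, 0.0, 76.4]
ft_force: [-1.0, 0.9, 6.9]
grip_width: 0.0173
grip_force: 59.5
```

play_rows(
  claw=[1,1,1,1,1],
  slide=[
    [0,0,-0.05],
    [0,0,-0.2],
    [0,0,-0.37],
    [0,0,-0.54],
    [0,0,-0.7],
  ],
  turn=[0,0,0,0,0],
)

```text
time_s: 4.4
position: [0.5584, -0.2164, 0.2317]
tool_rot: [-180.0, -0.0, 76.4]
ft_force: [0.9, -0.3, -0.8]
grip_width: 0.0175
grip_force: 58.7
```

play_rows(
  claw=[1,1],
  slide=[
    [0,0,0],
    [0,0,0],
  ],
  turn=[0,0],
)

```text
time_s: 4.6
position: [0.5587, -0.2165, 0.2306]
tool_rot: [180.0, 0.0, 76.4]
ft_force: [0.1, -0.9, -1.5]
grip_width: 0.0175
grip_force: 58.8
```

```bash
python3 -c "
from h import *
go(.541,.1645,.232,112.2)"
```

```text
t 4.6 pos [ 0.5587 -0.2165  0.2306] [1.7998e+02 1.0000e-02 7.6400e+01] F [ 0.1 -0.9 -1.5] w 0.0175 gf 58.84462237358093
slide [ 1.831 -0.534 -0.007] turn -0.398
```

play_rows(
  claw=[1,1,1,1,1],
  slide=[
    [0.15,-0.05,0],
    [0.35,-0.1,0],
    [0.55,-0.16,0],
    [0.75,-0.22,0],
    [0.92,-0.267,0],
  ],
  turn=[0,0,0,0,0],
)

```text
time_s: 5.1
position: [0.5479, -0.0229, 0.2277]
tool_rot: [-179.6, -0.0, 76.4]
ft_force: [-0.4, 0.0, -1.0]
grip_width: 0.0169
grip_force: 58.8
```

play_rows(
  claw=[1,1,1,1,1],
  slide=[
    [0.2,-0.06,0],
    [0.4,-0.12,0],
    [0.6,-0.18,0],
    [0.8,-0.24,0],
    [0.91,-0.267,0],
  ],
  turn=[-0.08,-0.16,-0.24,-0.32,-0.4],
)

```text
time_s: 5.6
position: [0.5386, 0.167, 0.2277]
tool_rot: [-179.7, -0.2, 112.8]
ft_force: [0.1, -0.2, -1.8]
grip_width: 0.0175
grip_force: 58.8
```

play_rows(
  claw=[1,1,1],
  slide=[
    [0,0,0],
    [0,0,0],
    [0,0,0],
  ],
  turn=[0,0,0],
)

```text
time_s: 5.9
position: [0.5406, 0.1631, 0.229]
tool_rot: [-179.8, -0.0, 112.3]
ft_force: [0.1, 0.2, -2.2]
grip_width: 0.0171
grip_force: 58.8
```

```bash
python3 -c "
from h import *
from bench import manip
import pickle
go(.541,.1645,.17,112.2)
c=[manip.camera(n) for n in('top','side')]
pickle.dump(c,open('c1.pkl','wb'))
c=[x['frame'] for x in c]
cv2.imwrite('pics/a2.png',np.hstack([cv2.resize(c[0][130:330,110:310],(400,400)),cv2.resize(c[1][50:230,150:330],(400,400))])[:,:,::-1])"
```

```text
t 5.9 pos [0.5406 0.1631 0.229 ] [-1.7984e+02 -2.0000e-02  1.1229e+02] F [ 0.1  0.2 -2.2] w 0.0171 gf 58.76729965209961
slide [0.006 0.005 0.295] turn 0.001
```

View pics/a2.png

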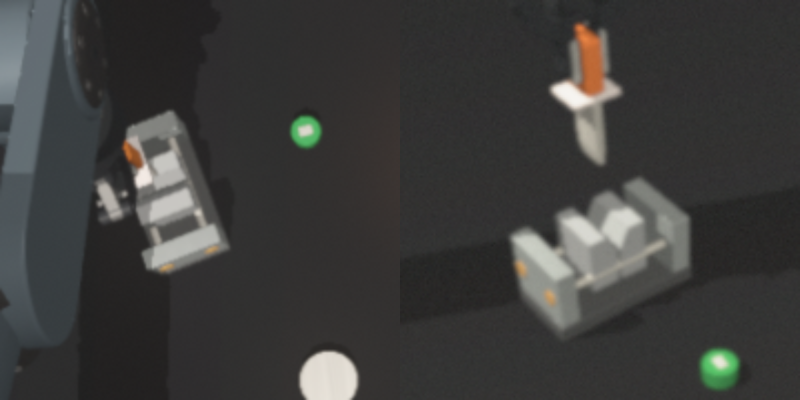

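The held feeler is upright; in the side crop its tip edge runs (580,150)–(603,163), above the gap. Check the tip's position.

```bash
python3 -c "
from h import *
import pickle
c=pickle.load(open('c1.pkl','rb'))[1]
f=lambda x,y,z:plane(c,(150+(x-400)*.45-.3,50+y*.45-.3),z).round(4)
print('tip ends',f(580,150,.1525),f(603,163,.1525),'handle/collar mid',f(586,92,.2175))
c0=pickle.load(open('c0.pkl','rb'))['side']
g=lambda x,y:plane(c0,(190+x/4-.4,120+y/4-.4),.085).round(4)
# jaw inner top edges: left jaw right edge, right jaw left edge
print('left jaw inner',g(150,93),g(210,150),'right inner top',g(178,100),g(188,78),g(250,128))
"
```

```text
tip ends [0.5327 0.1753 0.1525] [0.5481 0.1508 0.1525] handle/collar mid [0.5404 0.1583 0.2175]
left jaw inner [0.5211 0.1866 0.085 ] [0.5415 0.1329 0.085 ] right inner top [0.5339 0.1769 0.085 ] [0.5425 0.1939 0.085 ] [0.5645 0.1447 0.085 ]
```

play_rows(
  claw=[1,1,1,1,1],
  slide=[
    [0.007,0.006,0.08],
    [0.007,0.006,0.16],
    [0.007,0.006,0.24],
    [0.007,0.006,0.29],
    [0.007,0.006,0.3],
  ],
  turn=[0,0,0,0,0],
)

```text
time_s: 6.5
position: [0.5411, 0.165, 0.1691]
tool_rot: [-179.8, -0.0, 112.3]
ft_force: [-0.5, 0.7, -1.6]
grip_width: 0.0173
grip_force: 58.7
```

play_rows(
  claw=[1,1,1,1,1],
  slide=[
    [0,0,0.02],
    [0,0,0.04],
    [0,0,0.06],
    [0,0,0.08],
    [0,0,0.1],
  ],
  turn=[0,0,0,0,0],
)

```text
time_s: 7.0
position: [0.5419, 0.166, 0.1502]
tool_rot: [180.0, 0.0, 112.4]
ft_force: [-0.1, 0.3, -2.7]
grip_width: 0.0169
grip_force: 58.7
```

play_rows(
  claw=[1,1,1,1,1],
  slide=[
    [0,0,0.015],
    [0,0,0.03],
    [0,0,0.045],
    [0,0,0.06],
    [0,0,0.075],
  ],
  turn=[0,0,0,0,0],
)

```text
time_s: 7.5
position: [0.5419, 0.1659, 0.1356]
tool_rot: [180.0, 0.0, 112.4]
ft_force: [-1.4, 0.9, 3.7]
grip_width: 0.0172
grip_force: 59.6
```

Contact begins; low lateral force. Continue gently.

play_rows(
  claw=[1,1,1,1,1],
  slide=[
    [0,0,0.013],
    [0,0,0.026],
    [0,0,0.039],
    [0,0,0.052],
    [0,0,0.065],
  ],
  turn=[0,0,0,0,0],
)

```text
time_s: 8.0
position: [0.5422, 0.1659, 0.1221]
tool_rot: [180.0, 0.0, 112.4]
ft_force: [-0.3, 0.9, 2.8]
grip_width: 0.0171
grip_force: 59.4
```

play_rows(
  claw=[1,1,1,1,1],
  slide=[
    [0,0,0.01],
    [0,0,0.02],
    [0,0,0.03],
    [0,0,0.04],
    [0,0,0.05],
  ],
  turn=[0,0,0,0,0],
)

```text
time_s: 8.5
position: [0.5419, 0.1659, 0.1121]
tool_rot: [180.0, 0.0, 112.4]
ft_force: [-0.6, 0.1, 1.2]
grip_width: 0.0169
grip_force: 59.4
```

play_rows(
  claw=[1,1,1,1,1],
  slide=[
    [0,0,0.01],
    [0,0,0.018],
    [0,0,0.026],
    [0,0,0.034],
    [0,0,0.04],
  ],
  turn=[0,0,0,0,0],
)

```text
time_s: 9.0
position: [0.5419, 0.1659, 0.1042]
tool_rot: [180.0, 0.0, 112.4]
ft_force: [0.3, -0.6, 2.5]
grip_width: 0.0171
grip_force: 59.4
```

play_rows(
  claw=[1,1,1],
  slide=[
    [0,0,0.004],
    [0,0,0.007],
    [0,0,0.01],
  ],
  turn=[0,0,0],
)

```text
time_s: 9.3
position: [0.5419, 0.1659, 0.1023]
tool_rot: [180.0, 0.0, 112.4]
ft_force: [-0.0, -0.7, 2.5]
grip_width: 0.0172
grip_force: 59.4
```

play_rows(
  claw=[1,1,1],
  slide=[
    [0,0,0.003],
    [0,0,0.006],
    [0,0,0.006],
  ],
  turn=[0,0,0],
)

```text
time_s: 9.6
position: [0.5419, 0.1659, 0.1015]
tool_rot: [180.0, 0.0, 112.4]
ft_force: [0.3, -0.6, 5.3]
grip_width: 0.0172
grip_force: 59.9
```

play_rows(
  claw=[1,1,1],
  slide=[
    [0,0,0.003],
    [0,0,0.005],
    [0,0,0.005],
  ],
  turn=[0,0,0],
)

```text
time_s: 9.9
position: [0.5423, 0.166, 0.1014]
tool_rot: [179.9, 0.0, 112.4]
ft_force: [-1.2, 0.4, 9.9]
grip_width: 0.0173
grip_force: 60.5
```

Home: z stopped and force rose to 10 N. Release.

play_rows(
  claw=[0.8,0.6,0.3,0,0],
  slide=[
    [0,0,-0.003],
    [0,0,-0.003],
    [0,0,-0.003],
    [0,0,-0.003],
    [0,0,-0.003],
  ],
  turn=[0,0,0,0,0],
)

```text
time_s: 10.4
position: [0.5416, 0.1658, 0.1003]
tool_rot: [-180.0, -0.0, 112.4]
ft_force: [-0.8, -0.6, -0.1]
grip_width: 0.0744
grip_force: 0.0
```

play_rows(
  claw=[0,0,0,0,0],
  slide=[
    [0,0,0],
    [0,0,0],
    [0,0,-0.1],
    [0,0,-0.3],
    [0,0,-0.5],
  ],
  turn=[0,0,0,0,0],
)

```text
time_s: 10.9
position: [0.5411, 0.1657, 0.201]
tool_rot: [-179.9, -0.0, 112.4]
ft_force: [0.4, -0.1, -0.1]
grip_width: 0.086
grip_force: 0.0
```

play_rows(
  claw=[0,0,0,0,0],
  slide=[
    [-0.2,0,-0.1],
    [-0.4,0,-0.1],
    [-0.6,0,-0.1],
    [-0.6,0,-0.1],
    [-0.6,0,-0.1],
  ],
  turn=[0,0,0,0,0],
)

```text
time_s: 11.4
position: [0.5875, 0.0541, 0.2205]
tool_rot: [-180.0, -0.0, 112.3]
ft_force: [-0.0, -0.2, -0.7]
grip_width: 0.0856
grip_force: 0.0
```

```bash
python3 -c "
from h import *
from bench import manip
import pickle
c=[manip.camera(n) for n in('top','side')]
pickle.dump(c,open('c2.pkl','wb'))
c=[x['frame'] for x in c]
cv2.imwrite('pics/a3.png',np.hstack([cv2.resize(c[0][130:330,110:310],(400,400)),cv2.resize(c[1][80:260,150:330],(400,400))])[:,:,::-1])"
```

```text
(no output)
```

View pics/a3.png

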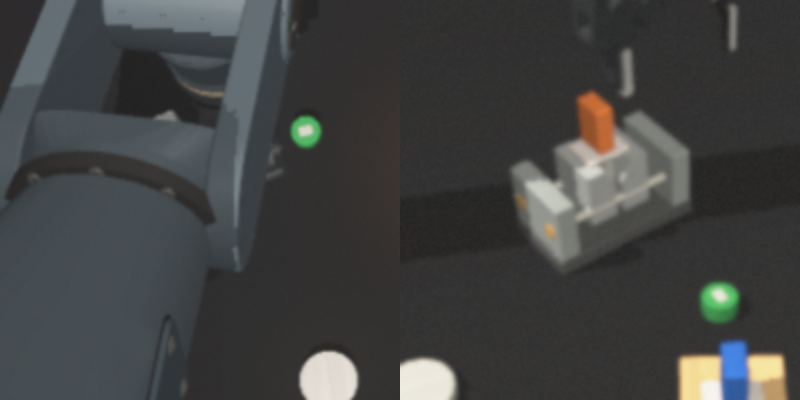

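The side crop shows the feeler upright with its collar on the jaws at (595,150), the gripper clear, and the mount (720,300) and blue feeler (735,365) in place. I'm handing it in.

```bash
python3 -c "
from bench import manip
print(manip.close_job())"
```

```text
the job is handed in; nothing more can be done
None
```

The thick feeler is standing released in the vice with its collar down on the jaws, after a push that peaked at about 10 N on the wrist sensor; the thin feeler and sample mount look unmoved, and the job is handed in (no verdict was returned).

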